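# Hold the pilot rod through a valve-guide jig

### The job

Swing the small lamp arm to either side so that its head is well clear of the brass-ringed bushing in the jig's bridge. Then take the long thin pilot rod from the wooden rack and thread it straight down through the bridge bushing and on through the guide bore in the cylinder head below, until its tip shows beneath the head; finish still gripping it there, upright and still, with its collar not resting on the bridge and its tip not touching the base plate. Leave the short stout drift in the rack and the other things on the bench where they are.

Things in the scene. Friction and masses are not known exactly. Their poses are not given: they have to be found in the camera images.
- bush_top (a point): centre of the mouth of the upper bushing, on top of the jig's dark steel bridge, 120 mm above the bench; z up, x towards the lamp post, y along the bridge. Bore vertical, 15 mm across, 16 mm long, 3 mm chamfer, a thin brass ring (29 mm over all, 1.5 mm proud) round it. The bridge is 50 mm (x) by 174 mm (y) by 16 mm thick, on uprights at its y ends
- bush_low (a point): centre of the mouth of the lower bore, on top of the finned aluminium cylinder head, straight below bush_top, 74 mm above the bench, 30 mm below the bridge's underside; 15 mm across, 3 mm chamfer, brass ring. The bore is 32 mm long and opens at the head's underside, 42 mm above the bench; below is an open gap of 30 mm down to the top of the base plate. Axes as bush_top
- jig: the whole fixed jig; origin at bench level straight below the bores, axes as bush_top. Its dark steel base plate, 12 mm thick, runs from 70 mm on the -x side to 135 mm on the +x side and 95 mm to each y side. The cylinder head on it is 106 x 132 mm; the lamp post stands at +x
- lamp_arm (a joint): angle of the lamp arm (rad) about its upright hinge: 0 = head exactly over the upper bushing, positive = anticlockwise seen from above (head goes to the jig's -y), range -1.7 to 1.7. Starts within 0.18 of 0, stays where left, takes about 1 N at the knob. The head is well clear when its knob is over 75 mm (level distance) from the bushing axis, about 0.7 rad either way
- lamp_knob (a point): centre of the part to hold on the upright black knob of the lamp head, 186 mm above the bench. The knob is 14 mm across and 40 mm tall (163 to 203 mm above the bench), standing on the middle of the round grey lamp head, 60 mm across, 142 to 164 mm above the bench
- lamp_hinge (a point): point on the lamp arm's upright hinge axis, at the height of lamp_knob and 115 mm from it; also 115 mm from the bushing axis along the jig's +x. The post and hinge hub end 164 mm above the bench
- rod_grip (a point): middle of the dark grip of the steel pilot rod (172 mm long, about 0.18 kg); z along the rod, tip to grip. Grip 16 mm across, 50 mm long, at the top; below it a collar 28 mm across, 4 mm thick, underside 29 mm below this point; then the shaft, 12 mm across, 118 mm long. Starts hanging upright by its collar in one of the rack's two 20 mm holes, this point 154 mm above the bench
- rod_tip (a point): the lower end of the pilot rod, 147 mm below rod_grip along the rod; it tapers from 12 to 6 mm across over the last 8 mm
- rack: fixed wooden rack, 170 mm (x) by 70 mm (y), top 125 mm above the bench; origin at bench level under its middle; its two holes are 45 mm either side of the middle along its x, either of which may hold the rod; it stands beside the jig, on either side of it
- drift_center (a point): middle of the 32 mm thick, 26 mm tall wooden handle of a short stout drift, hanging in the rack's other hole, its top 155 mm above the bench; to be left alone
- can_center (a point): middle of a spray can 60 mm across and 120 mm tall, standing on the bench; to be left alone
- seat_center (a point): middle of a loose steel ring 38 mm across and 18 mm tall lying on the bench; to be left alone
- wrench: steel wrench, about 180 mm long, lying on the bench; to be left alone
Things that resemble listed ones, but are neither listed nor needed, are in the scene too. What is shaped like the part that bears rod_grip but blue or orange is not meant.

How it is judged:
On the way, in this order (a step that is already met when the one before it is completed fails the run):
1. the lamp head is swung clear of the bushing (horizontal distance between lamp_knob and bush_top above 0.075 m), for 0.1 s.
2. the rod's tip has come down through the upper bushing (horizontal distance between lamp_knob and bush_top above 0.075 m and z of rod_tip in the frame of bush_top between -0.1 and -0.018 m and horizontal distance between rod_tip and bush_top below 0.012 m and angle between the z axis of rod_tip and the z axis of bush_top, either way round below 0.15 rad), for 0.05 s.
3. the tip has come out below the lower bore (z of rod_tip in the frame of bush_low below -0.034 m and horizontal distance between rod_tip and bush_low below 0.008 m), for 0.1 s.
At the end, for the whole second after the job is handed in: Lamp knob over 75 mm from the bushing axis; rod upright (within 0.08 rad) through both bores, tip at least 2 mm below the head's underside and 1.5 mm above the base plate, so the collar is clear of the bridge; still gripped (over 1 N) and still (under 20 mm/s) (all of step 3 and horizontal distance between lamp_knob and bush_top above 0.075 m and z of rod_tip in the frame of bush_low above -0.0605 m and horizontal distance between rod_grip and bush_top below 0.01 m and angle between the z axis of rod_tip and the z axis of bush_top, either way round below 0.08 rad and height (world z) of rod_tip above 0.0135 m and contact force between the fingers and rod above 1 N and linear speed of rod below 0.02 m/s); the arm keeps its last pose, push and grip.
It fails at once if the drift was moved (distance of drift_center from where it was at the start of the episode above 0.03 m).
It fails at once if the can was moved (distance of can_center from where it was at the start of the episode above 0.03 m).
It fails at once if the loose ring was moved (distance of seat_center from where it was at the start of the episode above 0.03 m).
It fails at once if the wrench was moved (distance of wrench from where it was at the start of the episode above 0.03 m).
It also fails if it takes over 67 s, if anything falls off the work surface, if the arm or the gripper's body presses on something with over 40 N, if the wrist force passes 120 N, or if a joint passes its speed limit or range.

### The arm

A 6-joint arm with a two-finger parallel gripper is mounted at the origin on the work surface. World frame = base frame: x ahead of the robot, y to its left, z up, the work surface at z = 0. Lengths are in m, angles in rad, forces in N, time in s.
With the tool pointing down it reaches from about 0.3 to 0.75 m from the base axis. Payload 8.5 kg.
Tool frame: the origin (TCP) lies midway between the tips of the shut fingers; the grasp point (between the pads) lies 19 mm behind it; z points along the fingers, y is the direction in which the jaws open and shut (so a half turn about z gives the same grasp; the last joint's range is limited). The gripper opens to 88 mm and grips with 3 to 60 N. Pads are 18 mm wide; open, the fingers measure 123 mm over their backs; the gripper's body (75 mm by 187 mm) begins 45 mm behind the grasp point.
Start: joints at [1.125, 0.381, 1.297, -0, 1.464, -0.215], TCP at [0.126, 0.535, 0.239] pointing down, gripper open.
Joint ranges: [-3.11, 3.11], [-0.89, 2.33], [0.22, 2.48], [-1.42, 4.56], [0.17, 2.85], [-2.88, 2.88]. Speed limits (rad/s): [2.39, 2.39, 3.14, 3.14, 3.14, 3.14].

### API

Orientations are given as a rotation vector (axis times angle).
In Python, from cell import r gives the robot as it stands.
- The arm moves only by the shell command python3 -m crank 'ROWS' [FORCE]. ROWS is JSON, a list of rows, each a list of 3 entries, a list of its own where there are three numbers: the shift along the tool's x, y, z in mm, then the turn, a rotation vector about the tool's x, y, z in rad, then the closure in counts, from 0 (fully open) to 255 (shut). A call has 1 to 10 rows; each row shifts and turns the pose as measured when the row begins, along the tool's axes as they then stand; what a row does not reach is not made up. A row lasts 1/10 s, in which the tool goes at most 50 mm and 8.59 degrees, less where a joint would pass 70% of its speed; a pose out of reach is approached as far as the arm can. A call is refused whole if a number of a shift passes 50 or a number of a turn 0.15, either way. A call with a gripper value outside its range is refused whole. The fingers move at their own pace and stop on an object; FORCE is the grip in N (left out, the last holds). Time passes only in rows, so rows that do not move let the fingers close. It gives the time, the measured TCP pose, the force and the opening at its end, in the units of the state.
- r.get_state(): the state, without advancing time (a new reading comes with each control period).
- r.capture(name): name is "scene" or "side" or "wrist"; returns the picture (400x640x3 uint8, blue, green, red); there is no depth.
- r.camera_params(name): a dict with "fov_y" (degrees; the focal length in pixels is half the picture's height over the tangent of half this angle, whatever the lens; pixels are square), "cx", "cy" (the principal point, pixels), "R" (3x3) and "t" (3): a world point X has camera coordinates R X + t. Camera axes: x right, y down, z forward; pixel columns grow to the right and rows downward; lengths in m; the calibration is good to about 2 mm. A picture is of the moment at which its call begins: read the wrist's pose just before it. camera_params takes no time and is no camera call; for the wrist camera it gives the pose at the moment of the call.
- r.sign_off(): hands the job in, once; it reports no verdict.
The state is a dict: "time_s": time; "qpos": joint angles; "qd": joint speeds; "tau": joint torques, N m; "position": TCP position; "tool_rot": TCP orientation; "wrist_force": force on the tool from outside, world axes, zero at the start; "torque": the same for the moment, N m; "gripper_width": finger opening in m.
Only numpy, scipy, OpenCV 4.12 (cv2) and the standard library are available. Lean on these libraries where they do the work, as an engineer would, in place of code of your own. Each camera call takes 0.05 s, during which the arm holds its last target.

## Working session

There is one attempt and no reset: what is moved stays moved. The work goes in short steps, Python scripts to look and compute and a shell command to move; the robot and the scene stay as the last step left them, time stands still between calls to the robot, and variables do not carry over. Pictures are saved under pics/ and viewed, and the job is handed in when it is done.

```bash
ls; mkdir -p pics
python3 - <<'E'
from cell import r
import cv2,numpy as np
s=r.get_state();print(s)
for n in("scene","side","wrist"):
    p=r.camera_params(n);print(n,p)
    cv2.imwrite(f"pics/{n}0.png",r.capture(n))
E
```

```text
pics
{'time_s': 0.0, 'qpos': array([ 1.12468583e+00,  3.81174289e-01,  1.29824740e+00, -1.21640621e-05,
        1.46362288e+00, -2.15299779e-01]), 'qd': array([ 0.0012963 ,  0.00033987,  0.00040847,  0.00051069, -0.00072995,
       -0.00230453]), 'tau': array([-1.42010313e-04, -4.37932169e+01, -2.24558705e+01,  7.12258019e-02,
        3.52339237e-02, -1.16022361e-04]), 'position': array([0.12570046, 0.53514907, 0.23815394]), 'tool_rot': array([-3.61697282e-01, -3.12023792e+00,  2.16294234e-03]), 'wrist_force': array([ 0.56483679, -0.00784415,  0.08934454]), 'torque': array([-0.04231181, -0.05052627,  0.04260023]), 'gripper_width': 0.08829753525176169}
scene {'fov_y': 50.051041446851535, 'cx': 308.21805815803697, 'cy': 203.79825104272288, 'R': array([[-0.87839519,  0.4778204 ,  0.01046691],
       [ 0.39886201,  0.74495681, -0.53474148],
       [-0.26330779, -0.46553949, -0.84495088]]), 't': array([ 0.52414602, -0.18250482,  1.50721948])}
side {'fov_y': 57.587504649757356, 'cx': 322.24060622325726, 'cy': 199.35446178453086, 'R': array([[ 0.8465244 , -0.5322515 , -0.01023623],
       [-0.34332714, -0.53115081, -0.77460009],
       [ 0.40684508,  0.65923225, -0.6323685 ]]), 't': array([-0.47896425,  0.31066181,  0.87233874])}
wrist {'fov_y': 60.82339047151426, 'cx': 318.2745651146766, 'cy': 198.03361093882404, 'R': array([[ 0.22840449,  0.97356517, -0.00149716],
       [ 0.92516669, -0.21657055,  0.31171106],
       [ 0.30314679, -0.07258133, -0.95017576]]), 't': array([-0.55015895, -0.04358195,  0.39094916])}
```

View pics/scene0.png

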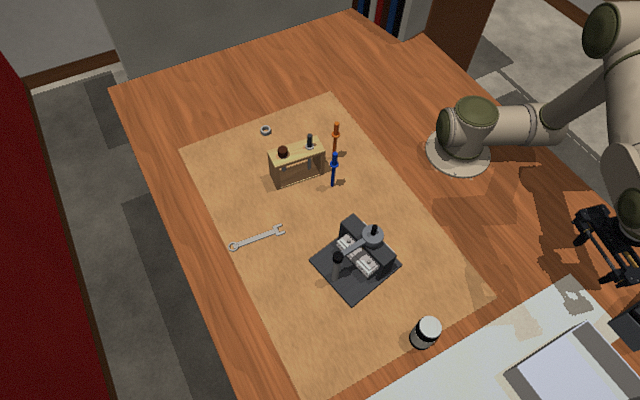

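View pics/side0.png

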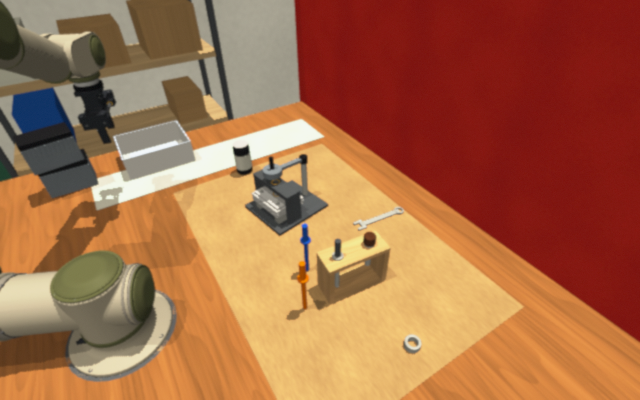

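View pics/wrist0.png

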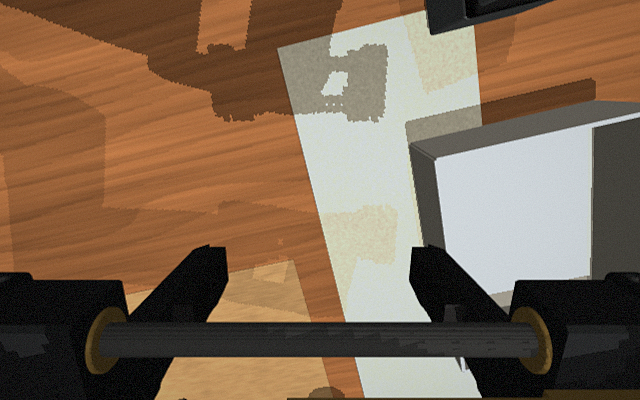

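Scene view: the jig is near (360,255), with the lamp head covering the bushing and the knob at about (374,230). The rack is at (297,163), with the drift at (283,152) and the dark-gripped rod at (309,140). The blue and orange decoys are at (334,170) and (336,135), the can at (426,332), the ring at (265,130) and the wrench at (258,237). Next I'll zoom in for accurate pixels.

```bash
cat > h.py <<'E'
import numpy as np,cv2
from cell import r
def ray(n,uv,p=None):
    p=p or r.camera_params(n)
    f=200/np.tan(np.radians(p['fov_y'])/2)
    R=np.array(p['R']);t=np.array(p['t'])
    d=R.T@np.array([(uv[0]-p['cx'])/f,(uv[1]-p['cy'])/f,1]);d/=np.linalg.norm(d)
    return -R.T@t,d
def plane(n,uv,z,p=None):
    c,d=ray(n,uv,p);return c+d*(z-c[2])/d[2]
def tri(a,b):
    (c1,d1),(c2,d2)=a,b
    A=np.stack([d1,-d2],1);s=np.linalg.lstsq(A,c2-c1,rcond=None)[0]
    p,q=c1+s[0]*d1,c2+s[1]*d2
    return (p+q)/2,np.linalg.norm(p-q)
def proj(n,X,p=None):
    p=p or r.camera_params(n)
    f=200/np.tan(np.radians(p['fov_y'])/2)
    c=np.array(p['R'])@np.array(X)+p['t'];return np.array([p['cx']+f*c[0]/c[2],p['cy']+f*c[1]/c[2]])
E
python3 - <<'E'
import cv2,numpy as np
def crop(n,x,y,w,h,k,o):
    i=cv2.imread(f'pics/{n}0.png')[y:y+h,x:x+w];cv2.imwrite(o,cv2.resize(i,None,fx=k,fy=k,interpolation=cv2.INTER_CUBIC))
crop('scene',300,200,120,110,5,'pics/c1.png')
crop('side',235,145,110,90,6,'pics/c2.png')
crop('scene',255,110,100,85,6,'pics/c3.png')
crop('side',290,215,120,110,5,'pics/c4.png')
E
```

```text
(no output)
```

View pics/c1.png

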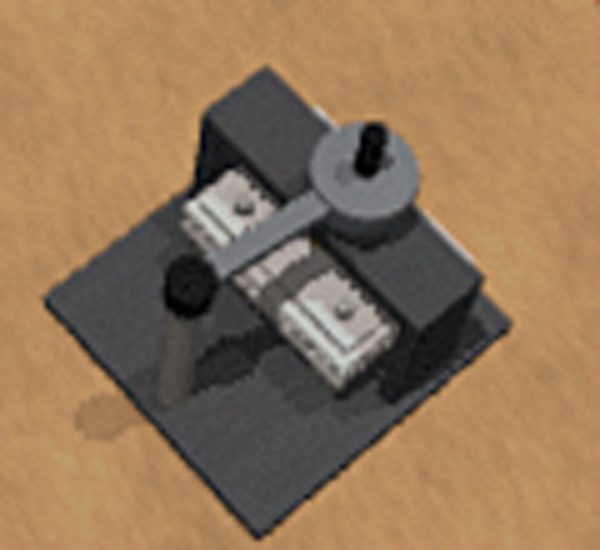

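View pics/c2.png

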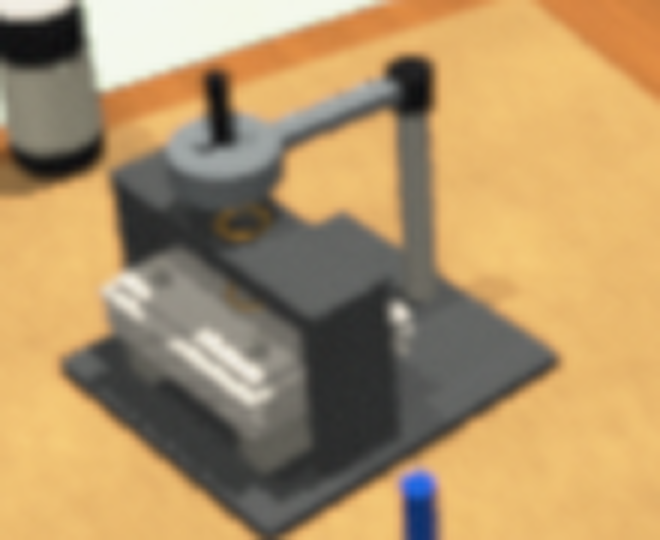

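View pics/c3.png

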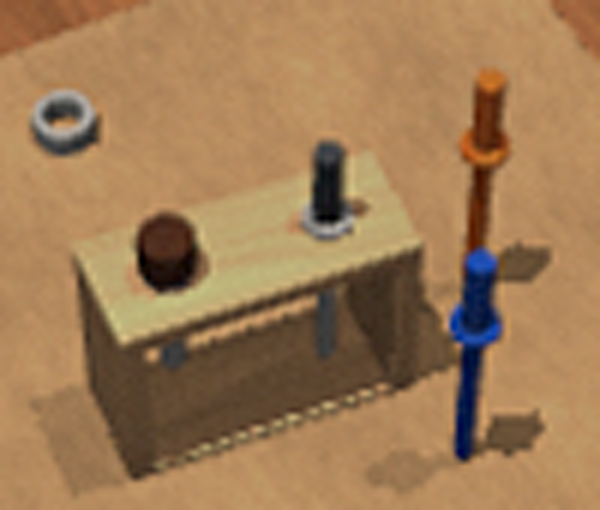

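View pics/c4.png

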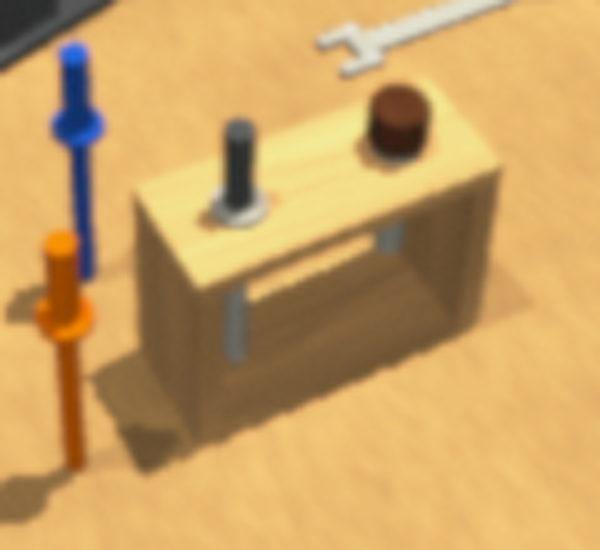

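Run:
```python
from h import *
np.set_printoptions(precision=4,suppress=True)
def S(x,y,k,x0,y0): return ((x+.5)/k+x0-.5,(y+.5)/k+y0-.5)
c1=lambda x,y:S(x,y,5,300,200)
c2=lambda x,y:S(x,y,6,235,145)
c3=lambda x,y:S(x,y,6,255,110)
c4=lambda x,y:S(x,y,5,290,215)
def both(nm,a,b,z):
    print(nm,'z',z,plane('scene',a,z),plane('side',b,z),*tri(ray('scene',a),ray('side',b)))
both('rodtop',c3(329,150),c4(240,128),.179)
both('collar',c3(327,220),c4(239,206),.127)
both('knobtop',c1(375,132),c2(217,77),.203)
both('hub',c1(190,268),c2(409,70),.164)
both('drifttop',c3(166,225),c4(400,100),.155)
both('blue top',c3(482,257),c4(74,52),.179)
print('ring',plane('side',c2(243,223),.1215))
for q in((45,300),(260,538),(512,325)): print('base',plane('scene',c1(*q),.012))
for q in((65,368),(275,538),(558,360)): print('baseS',plane('side',c2(*q),.012))
for q in((267,67),(482,278),(415,325),(210,112)): print('bridge',plane('scene',c1(*q),.120))
for q in((80,245),(125,343),(420,243),(370,152)): print('rack',plane('scene',c3(*q),.125))
print('can',plane('scene',(430,324),.12),'can foot side',plane('side',(244,172),0))
```

```text
rodtop z 0.179 [ 0.4985 -0.1769  0.179 ] [ 0.4987 -0.1772  0.179 ] [ 0.4986 -0.177   0.179 ] 0.00036966024235261243
collar z 0.127 [ 0.5    -0.1749  0.127 ] [ 0.4983 -0.1785  0.127 ] [ 0.4992 -0.1767  0.1247] 0.00047699812080622626
knobtop z 0.203 [0.5094 0.1952 0.203 ] [0.5096 0.1935 0.203 ] [0.5096 0.1948 0.2024] 0.0009818869188220431
hub z 0.164 [0.6217 0.2018 0.164 ] [0.6214 0.2015 0.164 ] [0.6216 0.2017 0.1638] 5.845002467495397e-05
drifttop z 0.155 [ 0.5855 -0.1902  0.155 ] [ 0.5889 -0.1845  0.155 ] [ 0.5866 -0.1873  0.1586] 0.00041032155214626475
blue top z 0.179 [ 0.4651 -0.0801  0.179 ] [ 0.4595 -0.0908  0.179 ] [ 0.4624 -0.0846  0.1726] 0.000712181504959901
ring [0.5092 0.1807 0.1215]
base [0.6614 0.121  0.012 ]
base [0.6253 0.3046 0.012 ]
base [0.4269 0.2653 0.012 ]
baseS [0.4243 0.2522 0.012 ]
baseS [0.4612 0.0708 0.012 ]
baseS [0.6563 0.1105 0.012 ]
bridge [0.5045 0.0964 0.12  ]
bridge [0.4721 0.2649 0.12  ]
bridge [0.5195 0.2707 0.12  ]
bridge [0.5486 0.1065 0.12  ]
rack [ 0.621  -0.2222  0.125 ]
rack [ 0.6286 -0.1536  0.125 ]
rack [ 0.4636 -0.1398  0.125 ]
rack [ 0.4562 -0.2069  0.125 ]
can [0.5053 0.4594 0.12  ] can foot side [0.5023 0.4551 0.    ]
```

```bash
cat >> h.py <<'E'
from scipy.spatial.transform import Rotation as Ro
np.set_printoptions(precision=4,suppress=True)
def st():
    s=r.get_state();R=Ro.from_rotvec(s['tool_rot']).as_matrix()
    return s,np.array(s['position']),R
def to(X,yaw=None):
    s,p,R=st()
    print('t',s['time_s'],'p',p,'w',s['gripper_width'],'F',s['wrist_force'])
    print('tool shift mm',1000*R.T@(np.array(X)-p))
    if yaw is not None: # desired world direction angle of tool y
        z=np.array([0,0,-1.]);y=np.array([np.cos(yaw),np.sin(yaw),0]);x=np.cross(y,z)
        T=np.stack([x,y,z],1);print('turn',Ro.from_matrix(R.T@T).as_rotvec())
E
python3 - <<'E'
from h import *
s,p,R=st();print(R); print('yaw of y',np.arctan2(R[1,1],R[0,1]))
to((.5095,.1945,.26),np.arctan2(R[1,1],R[0,1]))
p_=r.camera_params('wrist');print('cam in tool',R.T@(-np.array(p_['R']).T@p_['t']-p))
print('orange',plane('scene',(255+490/6,110+80/6),.17),'bluefoot',plane('scene',(255+463/6,110+455/6),0))
E
```

```text
[[-0.9735  0.2287 -0.0004]
 [ 0.2287  0.9735 -0.001 ]
 [ 0.0002 -0.001  -1.    ]]
yaw of y 1.340005011998141
t 0.15 p [0.1257 0.5352 0.2383] w 0.08830441205148708 F [0.051  0.8162 0.39  ]
tool shift mm [-451.5317 -243.9359  -21.5344]
turn [-0.001  -0.0002 -0.    ]
cam in tool [ 0.0806  0.0008 -0.146 ]
orange [ 0.3967 -0.1845  0.17  ] bluefoot [ 0.4614 -0.0822  0.    ]
```

```bash
python3 -m crank '[[[-42,-23,-3],[0,0,0],110],[[-42,-23,-3],[0,0,0],110],[[-42,-23,-3],[0,0,0],110],[[-42,-23,-3],[0,0,0],110],[[-42,-23,-3],[0,0,0],110],[[-42,-23,-3],[0,0,0],110],[[-42,-23,-3],[0,0,0],110],[[-42,-23,-3],[0,0,0],110],[[-30,-20,0],[0,0,0],110],[[-20,-10,0],[0,0,0],110]]' 20
python3 - <<'E'
from h import *
to((.5095,.1945,.26),1.34)
E
```

```text
time_s: 1.15
position: [0.4623, 0.2287, 0.2608]
tool_rot: [-0.35, -3.119, 0.005]
wrist_force: [0.3, 0.5, -0.3]
gripper_width: 0.0503
t 1.15 p [0.4623 0.2287 0.2608] w 0.05030836236129955 F [ 0.2807  0.5254 -0.3217]
tool shift mm [-53.6226 -22.9103   0.7691]
turn [-0.0037 -0.0025  0.007 ]
```

```bash
python3 -m crank '[[[-30,-12,0],[0,0,0],110],[[-22,-11,0],[0,0,0],110],[[0,0,0],[-0.0037,-0.0025,0.007],110],[[0,0,0],[0,0,0],110]]'
python3 - <<'E'
from h import *
to((.5095,.1945,.168),1.34)
p=r.camera_params('wrist');cv2.imwrite('pics/w1.png',r.capture('wrist'))
print(proj('wrist',(.5095,.1945,.203),p))
E
```

```text
time_s: 1.55
position: [0.511, 0.1906, 0.2593]
tool_rot: [-0.37, -3.117, 0.001]
wrist_force: [-0.7, 0.2, 0.3]
gripper_width: 0.0504
t 1.55 p [0.511  0.1906 0.2593] w 0.05040034315333762 F [-0.6855  0.2483  0.2994]
tool shift mm [ 2.1716  3.4674 91.2652]
turn [-0.0008 -0.0023 -0.0052]
[322.5284 215.9541]
```

View pics/w1.png

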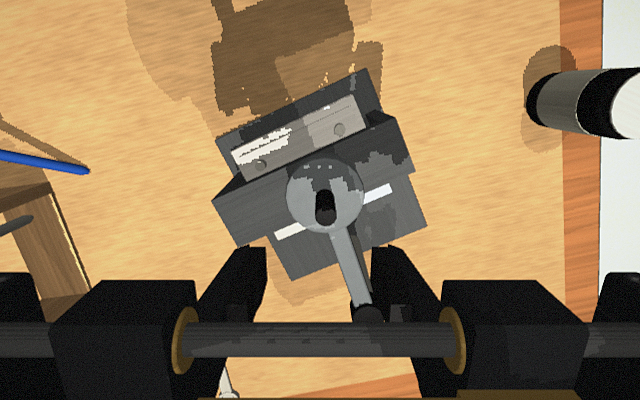

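The wrist view shows the knob top at about (324,217), against (322.5,216) predicted. They agree, so I'll descend around it.

```bash
python3 -m crank '[[[1,2,25],[0,0,0],110],[[1,2,25],[0,0,-0.005],110],[[0,0,20],[0,0,0],110],[[0,0,14],[0,0,0],110],[[0,0,0],[0,0,0],110]]'
python3 - <<'E'
from h import *
to((.5095,.1945,.170),1.34)
E
```

```text
time_s: 2.1
position: [0.5055, 0.1996, 0.1741]
tool_rot: [-0.351, -3.121, -0.001]
wrist_force: [0.1, -0.2, -0.0]
gripper_width: 0.0497
t 2.1 p [0.5055 0.1996 0.1741] w 0.04974061107182758 F [ 0.06   -0.1985 -0.0025]
tool shift mm [-4.9974 -4.1356  4.0575]
turn [ 0.0003 -0.0007  0.0069]
```

```bash
python3 -m crank '[[[-5,-4,3],[0,0,0.007],110],[[0,0,0],[0,0,0],255],[[0,0,0],[0,0,0],255],[[0,0,0],[0,0,0],255],[[0,0,0],[0,0,0],255],[[0,0,0],[0,0,0],255]]' 8
python3 - <<'E'
from h import *
to((.5095,.1945,.170),1.34)
E
```

```text
time_s: 2.7
position: [0.5099, 0.1956, 0.1743]
tool_rot: [0.359, 3.117, 0.003]
wrist_force: [0.3, -0.6, -2.2]
gripper_width: 0.0136
t 2.7 p [0.5099 0.1956 0.1743] w 0.013575906634571845 F [ 0.2587 -0.6181 -2.2443]
tool shift mm [ 0.1557 -1.1398  4.2923]
turn [0.0022 0.0039 0.0012]
```

Run:
```python
from h import *
s,p,R=st();H=np.array([.6216,.2017]);v=p[:2]-H;prev=p[:2]
for i in range(1,10):
    a=-.1*i;c=np.array([[np.cos(a),-np.sin(a)],[np.sin(a),np.cos(a)]])@v+H
    d=R.T@np.r_[c-prev,0];print(i,c,1000*d[:2], 'from bush',np.linalg.norm(c-[.5087,.18]));prev=c
```

```text
1 [0.5098 0.2068] [ 2.5973 10.8771] from bush 0.026776020875905037
2 [0.5109 0.2179] [ 1.4984 11.0821] from bush 0.037948006100004913
3 [0.5131 0.2289] [ 0.3846 11.1763] from bush 0.04904976054206957
4 [0.5163 0.2396] [-0.7331 11.1588] from bush 0.06003989164057723
5 [0.5206 0.2499] [-1.8435 11.0299] from bush 0.07088582930102007
6 [0.5259 0.2597] [-2.9354 10.7907] from bush 0.08155812245934886
7 [0.5322 0.269 ] [-3.998  10.4438] from bush 0.09202886778714257
8 [0.5394 0.2776] [-5.0207  9.9924] from bush 0.1022711864934853
9 [0.5474 0.2854] [-5.9932  9.4413] from bush 0.11225904118863846
```

```bash
python3 -m crank '[[[2.6,10.9,0],[0,0,0],255],[[1.5,11.1,0],[0,0,0],255],[[0.4,11.2,0],[0,0,0],255],[[-0.7,11.2,0],[0,0,0],255]]'
python3 - <<'E'
from h import *
to((.5206,.2499,.1743),1.34)
E
```

```text
time_s: 3.1
position: [0.5153, 0.242, 0.1741]
tool_rot: [0.362, 3.12, -0.0]
wrist_force: [-1.4, -1.7, 0.0]
gripper_width: 0.0137
t 3.1 p [0.5153 0.242  0.1741] w 0.013652974213946248 F [-1.377  -1.6855  0.0196]
tool shift mm [-3.3213  8.9088 -0.1703]
turn [-0.0001  0.0009 -0.0004]
```

```bash
python3 -m crank '[[[-3.3,9,0],[0,0,0],255],[[-3,11,0],[0,0,0],255],[[-4,10,0],[0,0,0],255],[[-5,10,0],[0,0,0],255],[[-6,9,0],[0,0,0],255],[[0,0,0],[0,0,0],255]]'
python3 - <<'E'
from h import *
to((.5474,.2854,.1743),1.34)
E
```

```text
time_s: 3.7
position: [0.5494, 0.2934, 0.1739]
tool_rot: [0.355, 3.12, 0.003]
wrist_force: [2.3, -1.1, 1.3]
gripper_width: 0.0136
t 3.7 p [0.5494 0.2934 0.1739] w 0.013579853748432662 F [ 2.2977 -1.0794  1.3345]
tool shift mm [ 0.1669 -8.2181 -0.3939]
turn [0.0021 0.001  0.004 ]
```

Now release, rise, and back off to a spot where the wrist camera can see the bushing.

```bash
python3 -m crank '[[[0,0,0],[0,0,0],110],[[0,0,0],[0,0,0],110],[[0,0,0],[0,0,0],110],[[0,0,-25],[0,0,0],110],[[0,0,-30],[0,0,0],110],[[0,0,-35],[0,0,0],110]]'
python3 - <<'E'
from h import *
to((.54,.19,.30),1.34)
cv2.imwrite('pics/side1.png',r.capture('side'))
E
```

```text
time_s: 4.3
position: [0.5475, 0.2929, 0.2613]
tool_rot: [-0.354, -3.113, 0.002]
wrist_force: [1.1, 0.3, 0.1]
gripper_width: 0.05
t 4.3 p [0.5475 0.2929 0.2613] w 0.049987626085338244 F [1.0853 0.2667 0.081 ]
tool shift mm [ -15.5564 -102.0079  -38.5707]
turn [-0.002  -0.0078  0.0041]
```

View pics/side1.png

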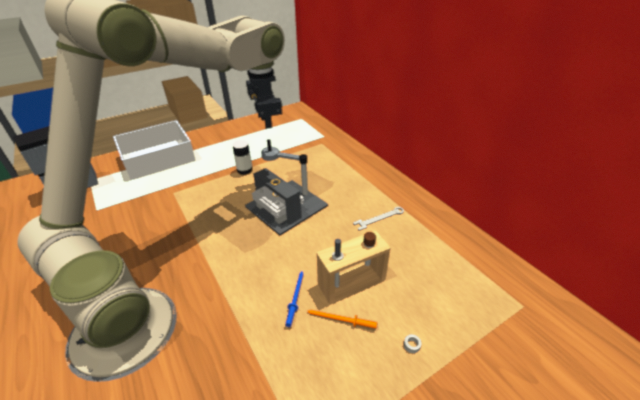

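The lamp has swung clear: its head is now at (270,153), towards the can, and the bushing is uncovered at (275,182). The blue and orange decoys have toppled onto the bench near the rack, away from the rod. Next I'll look at the bushing from above.

```bash
python3 - <<'E'
from h import *
to((.51,.18,.27),1.34)
E
python3 -m crank '[[[5,-35,-3],[0,0,0.004],110],[[5,-35,-3],[0,-0.007,0],110],[[2,-28,0],[0,0,0],110],[[0,0,0],[0,0,0],110],[[0,0,0],[0,0,0],110]]'
python3 - <<'E'
from h import *
to((.51,.18,.27),1.34)
p=r.camera_params('wrist');cv2.imwrite('pics/w2.png',r.capture('wrist'))
print(proj('wrist',(.5087,.18,.1215),p))
i=cv2.imread('pics/w2.png');u,v=proj('wrist',(.5087,.18,.1215),p).astype(int)
c=i[v-40:v+40,u-50:u+50];cv2.imwrite('pics/w2c.png',cv2.resize(c,None,fx=6,fy=6,interpolation=cv2.INTER_CUBIC));print(u-50,v-40)
import pickle;pickle.dump(p,open('w2.pkl','wb'))
E
```

```text
t 4.35 p [0.549  0.2934 0.2684] w 0.050254871132052716 F [-1.6106 -0.3864  4.6546]
tool shift mm [  12.4872 -119.2665   -2.0789]
turn [0.0035 0.0017 0.0042]
time_s: 4.85
position: [0.5138, 0.198, 0.2766]
tool_rot: [0.36, 3.105, 0.008]
wrist_force: [1.2, 0.3, 0.0]
gripper_width: 0.0501
t 4.85 p [0.5138 0.198  0.2766] w 0.0500763021149123 F [1.1947 0.2838 0.0323]
tool shift mm [ -0.2981 -18.4205   6.4685]
turn [0.0072 0.0155 0.0002]
[295.7488 175.6312]
245 135
```

View pics/w2.png

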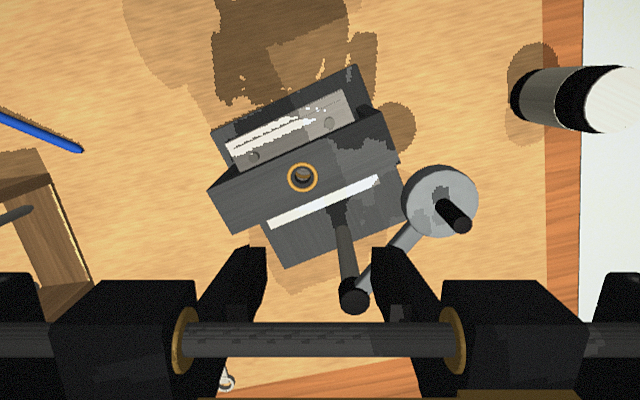

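View pics/w2c.png

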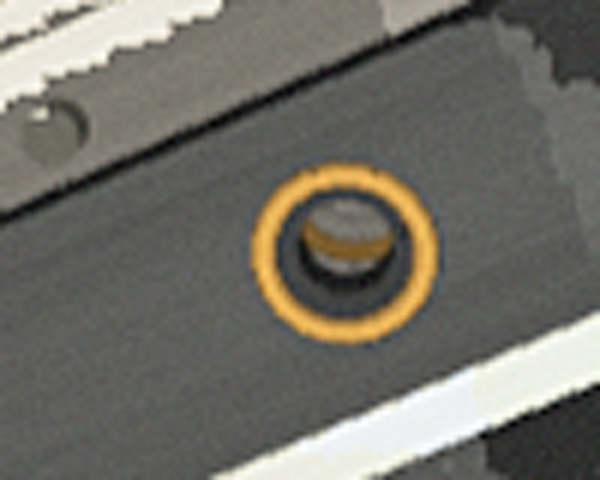

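The bushing ring is clear at (301.6,177), about 6 px from the prediction. I'll settle and measure it twice.

```bash
cat >> h.py <<'E'
def ringfit(im,z=.1215,p=None,near=None):
    h=cv2.cvtColor(im,cv2.COLOR_BGR2HSV)
    m=cv2.inRange(h,(12,120,110),(28,255,255))
    u,v=near;mm=np.zeros_like(m);cv2.circle(mm,(int(u),int(v)),30,255,-1);m&=mm
    cs,_=cv2.findContours(m,cv2.RETR_EXTERNAL,cv2.CHAIN_APPROX_NONE)
    c=max(cs,key=cv2.contourArea);e=cv2.fitEllipse(c);return e,plane('wrist',e[0],z,p)
E
python3 -m crank '[[[0,-18,0],[0.007,0.015,0],110],[[0,0,0],[0,0,0],110],[[0,0,0],[0,0,0],110],[[0,0,0],[0,0,0],110]]'
python3 - <<'E'
from h import *
import pickle
p=pickle.load(open('w2.pkl','rb'));print(ringfit(cv2.imread('pics/w2.png'),.1215,p,(301,177)))
for k in range(2):
    s=r.get_state();p=r.camera_params('wrist');i=r.capture('wrist');cv2.imwrite(f'pics/w3_{k}.png',i);print(s['position'],s['tool_rot'],s['qd'])
    print(ringfit(i,.1215,p,proj('wrist',(.5087,.182,.1215),p)))
E
```

```text
time_s: 5.3
position: [0.5106, 0.1837, 0.2755]
tool_rot: [0.356, 3.121, 0.001]
wrist_force: [0.1, -0.9, 0.3]
gripper_width: 0.0504
(((301.964599609375, 176.6527557373047), (29.13433265686035, 30.336252212524414), 106.76580047607422), array([0.5109, 0.1853, 0.1215]))
[0.5106 0.1837 0.2755] [0.3562 3.1212 0.0014] [ 0.0142  0.0093 -0.0066  0.0036 -0.0023  0.0101]
(((319.0583801269531, 179.31573486328125), (29.254180908203125, 30.20986557006836), 88.2970199584961), array([0.5109, 0.1852, 0.1215]))
[0.5106 0.1837 0.2755] [0.3559 3.1213 0.0015] [-0.0013 -0.004   0.0037 -0.0028  0.0025 -0.0043]
(((319.01904296875, 179.45632934570312), (29.1900634765625, 30.27275848388672), 104.15193939208984), array([0.511 , 0.1852, 0.1215]))
```

Run:
```python
from h import *
for n,k in(('scene',5),('side',6)):
    i=r.capture(n);cv2.imwrite(f'pics/{n}2.png',i)
    u,v=proj(n,(.51,.183,.1215)).astype(int);print(n,u,v)
    m=cv2.inRange(cv2.cvtColor(i,cv2.COLOR_BGR2HSV),(8,100,50),(28,255,255))
    mm=np.zeros_like(m);mm[v-10:v+10,u-12:u+12]=255;m&=mm
    cs,_=cv2.findContours(m,cv2.RETR_EXTERNAL,cv2.CHAIN_APPROX_NONE)
    for c in cs:
        if len(c)>7:
            e=cv2.fitEllipse(c);print(n,e,plane(n,e[0],.1215))
    c=i[v-35:v+35,u-45:u+45];print(u-45,v-35);cv2.imwrite(f'pics/{n}2c.png',cv2.resize(c,None,fx=6,fy=6,interpolation=cv2.INTER_CUBIC))
```

```text
scene 367 237
scene ((367.539306640625, 237.9484405517578), (8.452640533447266, 9.936736106872559), 103.8245620727539) [0.512  0.1847 0.1215]
scene ((375.6666564941406, 229.3333282470703), (5.228981018066406, 9.056854248046875), 135.00006103515625) [0.4772 0.1726 0.1215]
322 202
side 274 181
side ((275.0, 181.5), (5.360937595367432, 8.599835395812988), 81.02960968017578) [0.5095 0.1821 0.1215]
side ((280.53692626953125, 174.34231567382812), (7.990697383880615, 16.25920867919922), 116.45758056640625) [0.5414 0.2069 0.1215]
229 146
```

View pics/side2c.png

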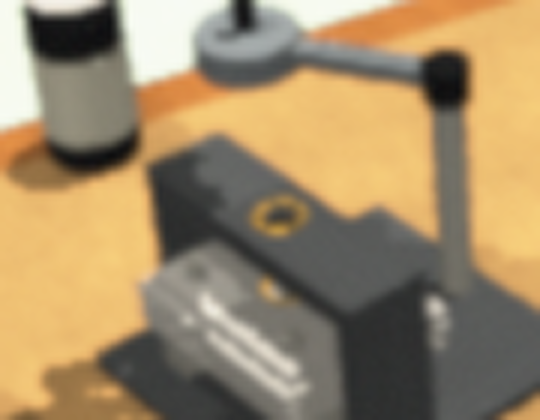

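View pics/scene2c.png

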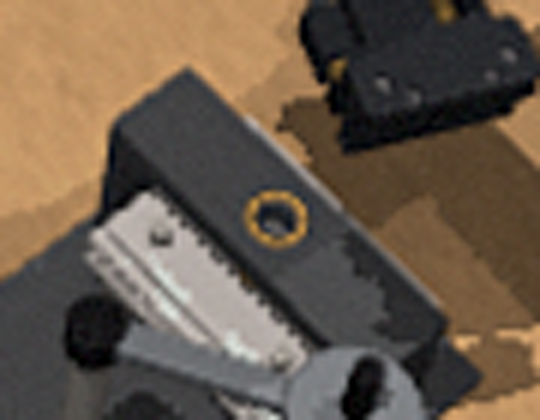

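The scene and wrist views agree on the bushing at about (0.511,0.185), and side gives (0.5095,0.182). I'll refine that once the rod is in hand. Now to the rod.

```bash
python3 - <<'E'
from h import *
to((.4986,-.177,.26),1.34)
E
python3 -m crank '[[[-6,-42,0],[0,0,0],110],[[-6,-42,0],[0,0,0],110],[[-6,-42,0],[0,0,0],110],[[-6,-42,0],[0,0,0],110],[[-6,-42,0],[0,0,0],110],[[-6,-42,0],[0,0,0],110],[[-6,-38,0],[0,0,0],110],[[-6,-30,0],[0,0,0],110],[[0,0,0],[0,0,0],110]]'
python3 - <<'E'
from h import *
to((.4986,-.177,.26),1.34)
E
```

```text
t 5.5 p [0.5105 0.1833 0.2757] w 0.05043479605025214 F [-0.2353 -0.0047 -0.8607]
tool shift mm [ -69.6524 -353.6895   15.3905]
turn [ 0.0007 -0.      0.0034]
time_s: 6.4
position: [0.4853, -0.1493, 0.2752]
tool_rot: [0.348, 3.12, 0.001]
wrist_force: [0.0, -0.0, -0.5]
gripper_width: 0.0501
t 6.4 p [ 0.4853 -0.1493  0.2752] w 0.05011286509027046 F [ 0.0366 -0.0192 -0.4907]
tool shift mm [-18.9997 -24.1204  15.2224]
turn [0.001  0.0026 0.0087]
```

```bash
python3 -m crank '[[[-19,-24,0],[0,0.002,0.009],110],[[0,0,0],[0,0,0],110],[[0,0,0],[0,0,0],110]]'
python3 - <<'E'
from h import *
to((.4986,-.177,.137),1.34)
p=r.camera_params('wrist');i=r.capture('wrist');cv2.imwrite('pics/w4.png',i)
for z in(.179,.127):print(proj('wrist',(.4986,-.177,z),p))
import pickle;pickle.dump(p,open('w4.pkl','wb'))
u,v=proj('wrist',(.4986,-.177,.155),p).astype(int);print(u-50,v-40)
cv2.imwrite('pics/w4c.png',cv2.resize(i[v-40:v+40,u-50:u+50],None,fx=6,fy=6,interpolation=cv2.INTER_CUBIC))
E
```

```text
time_s: 6.7
position: [0.499, -0.1765, 0.2753]
tool_rot: [0.363, 3.12, 0.003]
wrist_force: [-0.2, 1.0, -0.5]
gripper_width: 0.0504
t 6.7 p [ 0.499  -0.1765  0.2753] w 0.05039271504941969 F [-0.1543  0.9596 -0.4967]
tool shift mm [  0.3051  -0.884  138.3088]
turn [ 0.0019  0.0005 -0.0012]
[316.2071 199.0612]
[316.4461 180.7239]
266 149
```

View pics/w4.png

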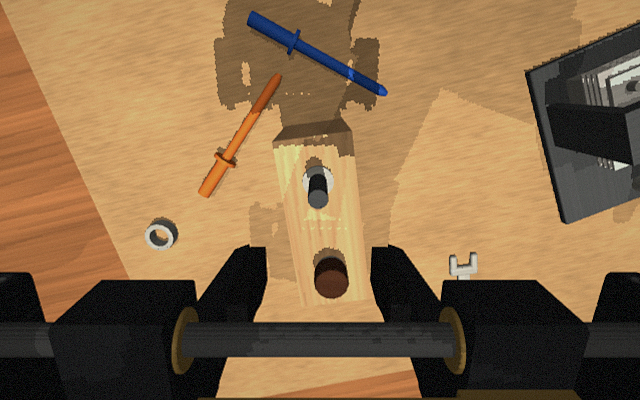

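View pics/w4c.png

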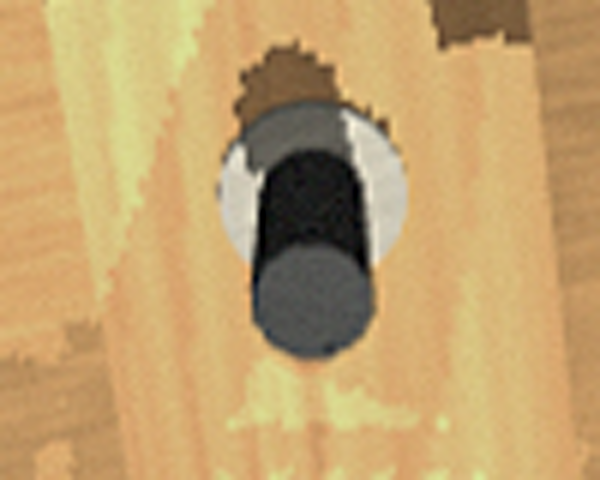

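The wrist view puts the rod top at (317.7,198.6), within 1.5 px of the prediction. The jaws straddle the rack's narrow side and the drift at (330,275) is clear. Descending.

```bash
python3 -m crank '[[[0,0,30],[0,0,0],110],[[0,0,30],[0,0,0],110],[[0,0,30],[0,0,0],110],[[0,0,20],[0,0,0],110],[[0,0,0],[0,0,0],110]]'
python3 - <<'E'
from h import *
s,p,R=st()
to((.4986,-.177,.138),np.arctan2(R[1,1],R[0,1]))
E
```

```text
time_s: 7.25
position: [0.4992, -0.1703, 0.1639]
tool_rot: [0.353, 3.117, 0.001]
wrist_force: [0.7, 0.4, 0.8]
gripper_width: 0.0501
t 7.25 p [ 0.4992 -0.1703  0.1639] w 0.05009602672152754 F [0.7174 0.4126 0.7938]
tool shift mm [-0.7811 -6.6713 25.879 ]
turn [ 0.0011  0.0047 -0.    ]
```

```bash
python3 -m crank '[[[0,-7,4],[0,0.004,0],110],[[0,0,12],[0,0,0],110],[[0,0,9],[0,0,0],110],[[0,0,0],[0,0,0],110]]'
python3 - <<'E'
from h import *
s,p,R=st()
to((.4988,-.1765,.138),np.arctan2(R[1,1],R[0,1]))
E
```

```text
time_s: 7.65
position: [0.4986, -0.1769, 0.1401]
tool_rot: [0.35, 3.117, -0.001]
wrist_force: [-0.7, 1.3, -0.4]
gripper_width: 0.05
t 7.65 p [ 0.4986 -0.1769  0.1401] w 0.049998829324797614 F [-0.6804  1.2921 -0.3684]
tool shift mm [-0.1178  0.4373  2.1097]
turn [-0.0004  0.0049  0.    ]
```

```bash
python3 -m crank '[[[0,0,1],[0,0.005,0],110],[[0,0,0],[0,0,0],110],[[0,0,0],[0,0,0],255],[[0,0,0],[0,0,0],255],[[0,0,0],[0,0,0],255],[[0,0,0],[0,0,0],255],[[0,0,0],[0,0,0],255],[[0,0,0],[0,0,0],255]]' 30
python3 - <<'E'
from h import *
s,p,R=st()
to((.4988,-.1765,.14),np.arctan2(R[1,1],R[0,1]))
E
```

```text
time_s: 8.45
position: [0.4992, -0.1772, 0.1404]
tool_rot: [0.35, 3.12, -0.002]
wrist_force: [0.1, 0.7, -0.1]
gripper_width: 0.015
t 8.45 p [ 0.4992 -0.1772  0.1404] w 0.015012472247140118 F [ 0.1103  0.7003 -0.1126]
tool shift mm [0.5431 0.5599 0.3597]
turn [-0.0012  0.002   0.    ]
```

```bash
python3 -m crank '[[[0,0,-10],[0,0,0],255],[[0,0,-25],[0,0,0],255],[[0,0,-30],[0,0,0],255],[[0,0,-30],[0,0,0],255]]'
python3 - <<'E'
from h import *
s,p,R=st()
to((.4992,-.1772,.305),1.34)
E
```

```text
time_s: 8.85
position: [0.4972, -0.176, 0.2357]
tool_rot: [-0.35, -3.114, -0.005]
wrist_force: [0.2, 0.1, -2.3]
gripper_width: 0.0151
t 8.85 p [ 0.4972 -0.176   0.2357] w 0.015098941954122112 F [ 0.2183  0.0763 -2.2594]
tool shift mm [ -1.6318  -0.5599 -69.3137]
turn [ 0.0025 -0.0085  0.0071]
```

```bash
python3 -m crank '[[[-1.5,0,-30],[0.002,-0.008,0],255],[[0,0,-30],[0,0,0],255],[[0,0,-12],[0,0,0],255],[[0,0,0],[0,0,0],255]]'
python3 - <<'E'
from h import *
s,p,R=st()
to((.511,.1845,.305),1.34)
cv2.imwrite('pics/side3.png',r.capture('side'));cv2.imwrite('pics/w5.png',r.capture('wrist'))
E
```

```text
time_s: 9.25
position: [0.4986, -0.1762, 0.3168]
tool_rot: [0.35, 3.115, -0.005]
wrist_force: [-0.1, -0.2, -2.1]
gripper_width: 0.0148
t 9.25 p [ 0.4986 -0.1762  0.3168] w 0.014804447469969489 F [-0.0554 -0.2123 -2.0858]
tool shift mm [ 67.9622 354.5079  10.5434]
turn [-0.0021  0.0068  0.0072]
```

View pics/side3.png

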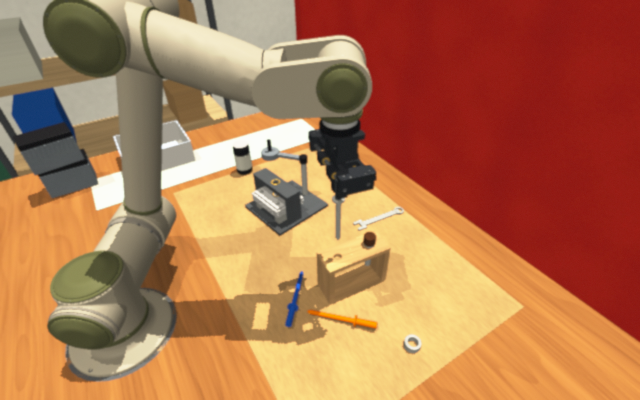

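View pics/w5.png

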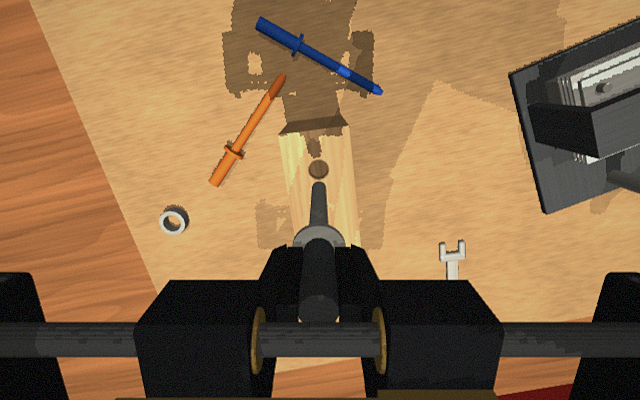

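The rod is held with its tip visible in the wrist view at (319,186), and the drift and other items are undisturbed. Carrying it to above the bushing.

```bash
python3 -m crank '[[[7,38,0],[0,0.007,0.007],255],[[8,42,0],[0,0,0],255],[[8,42,0],[0,0,0],255],[[8,42,0],[0,0,0],255],[[8,42,0],[0,0,0],255],[[8,42,0],[0,0,0],255],[[7,35,0],[0,0,0],255],[[6,30,0],[0,0,0],255],[[0,0,0],[0,0,0],255],[[0,0,0],[0,0,0],255]]'
python3 - <<'E'
from h import *
to((.511,.1845,.305),1.34)
E
```

```text
time_s: 10.35
position: [0.5079, 0.154, 0.3015]
tool_rot: [-0.363, -3.091, 0.0]
wrist_force: [-0.5, -0.5, -1.9]
gripper_width: 0.015
t 10.35 p [0.5079 0.154  0.3015] w 0.015024438472817014 F [-0.4712 -0.4907 -1.9228]
tool shift mm [ 4.1798 30.3646 -3.4806]
turn [-0.0035 -0.0292 -0.0031]
```

```bash
python3 -m crank '[[[3,20,0],[-0.003,-0.029,-0.003],255],[[1,10,0],[0,0,0],255],[[0,0,0],[0,0,0],255],[[0,0,0],[0,0,0],255]]'
python3 - <<'E'
from h import *
to((.511,.1845,.29),1.34)
E
```

```text
time_s: 10.75
position: [0.5112, 0.1812, 0.2994]
tool_rot: [-0.368, -3.115, 0.004]
wrist_force: [-0.4, -0.2, -1.8]
gripper_width: 0.0152
t 10.75 p [0.5112 0.1812 0.2994] w 0.015188014049311867 F [-0.4439 -0.1964 -1.7819]
tool shift mm [0.8868 3.2058 9.358 ]
turn [-0.0033 -0.0044 -0.0041]
```

```bash
python3 -m crank '[[[1,3,10],[-0.003,-0.004,-0.004],255],[[0,0,0],[0,0,0],255],[[0,0,0],[0,0,0],255]]'
python3 - <<'E'
from h import *
to((.511,.1845,.29),1.34)
s,P,R=st();tip=P+R[:,2]*.133
print('tip nominal',tip)
for n,k in(('scene',8),('side',8),('wrist',5)):
    p=r.camera_params(n);i=r.capture(n);cv2.imwrite(f'pics/{n}6.png',i)
    u,v=(proj(n,tip,p)).astype(int);u0,v0=u-48,v-36;print(n,u0,v0,proj(n,tip,p))
    cv2.imwrite(f'pics/{n}6c.png',cv2.resize(i[v0:v0+72,u0:u0+96],None,fx=8,fy=8,interpolation=cv2.INTER_CUBIC))
E
```

```text
time_s: 11.05
position: [0.5114, 0.1818, 0.2893]
tool_rot: [-0.366, -3.119, 0.002]
wrist_force: [0.4, 1.4, -2.3]
gripper_width: 0.0148
t 11.05 p [0.5114 0.1818 0.2893] w 0.014829291395453283 F [ 0.3781  1.3773 -2.2923]
tool shift mm [ 0.9899  2.5882 -0.7012]
turn [-0.0012 -0.0012 -0.0029]
tip nominal [0.5112 0.1816 0.1563]
scene 320 194 [368.8296 230.8917]
side 226 136 [274.486  172.1314]
wrist 269 149 [317.2128 185.8794]
```

View pics/scene6c.png

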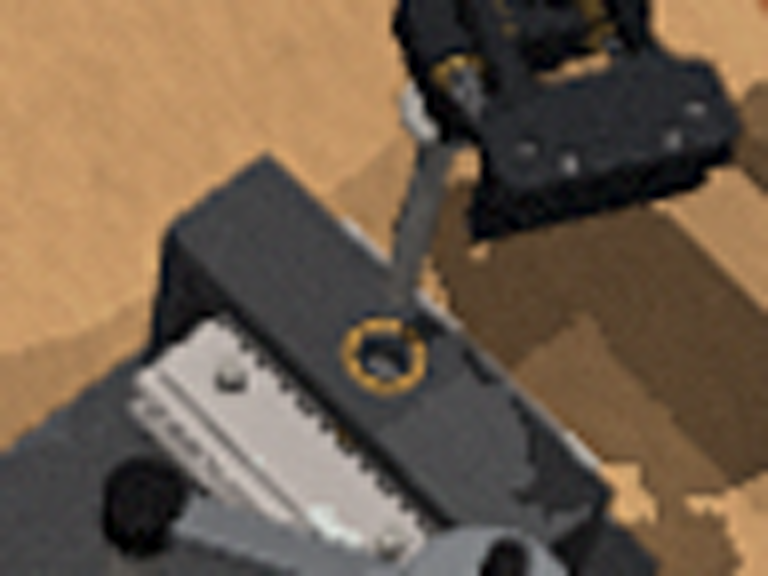

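View pics/side6c.png

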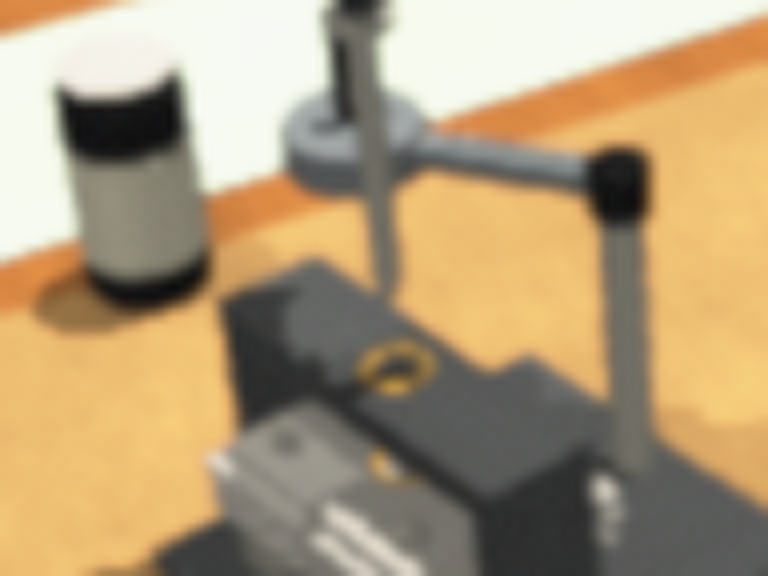

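View pics/wrist6c.png

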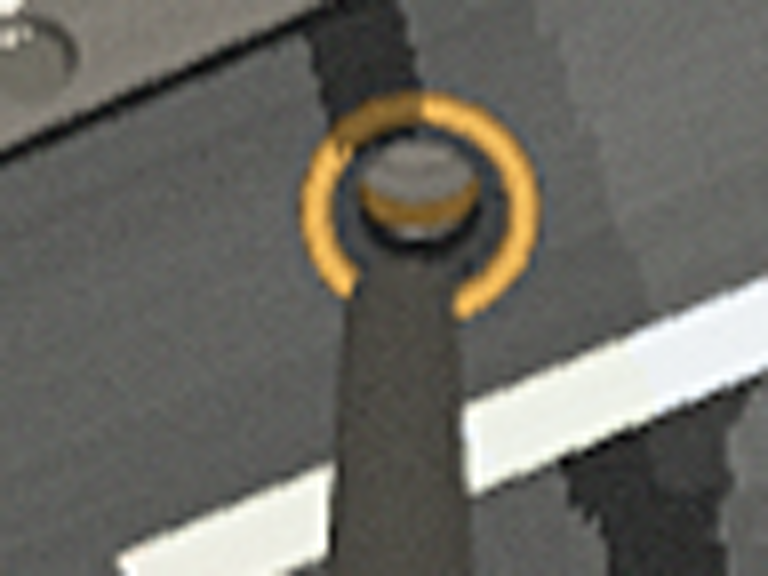

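Run:
```python
from h import *
s,P,R=st();print(P)
zt=P[2]-.1334
d={'scene':((369.2,230.7),(367.7,237.9)),'side':((274.1,171.1),(275.3,181.6)),'wrist':((319.2,184.5),(321.1,174.8))}
for n,(a,b) in d.items():
    A=plane(n,a,zt);B=plane(n,b,.1215);print(n,A,B,'need world',1000*(B-A)[:2],'tool',1000*(R.T@np.r_[(B-A)[:2],0]))
i=cv2.imread('pics/wrist6.png');print(ringfit(i,.1215,None,(321,175)))
```

```text
[0.5113 0.1821 0.2893]
scene [0.5098 0.1815 0.1559] [0.5116 0.1848 0.1215] need world [1.7383 3.3427] tool [-0.9179  3.6541 -0.0044]
side [0.5128 0.1877 0.1559] [0.5101 0.1811 0.1215] need world [-2.7431 -6.6015] tool [ 1.1417 -7.057   0.008 ]
wrist [0.5105 0.1837 0.1559] [0.5112 0.1854 0.1215] need world [0.6457 1.7453] tool [-0.2245  1.8473 -0.002 ]
(((321.06134033203125, 174.73171997070312), (26.26947021484375, 26.92498207092285), 86.35013580322266), array([0.5111, 0.1854, 0.1215]))
```

```bash
python3 -m crank '[[[-0.4,1.8,12],[0,0,0],255],[[0,0,12],[0,0,0],255],[[0,0,0],[0,0,0],255],[[0,0,0],[0,0,0],255]]'
cat > look.py <<'E'
from h import *
import sys
k=sys.argv[1]
to((.5118,.1838,.262),1.34)
s,P,R=st();tip=P+R[:,2]*.1334;print('tip',tip)
for n in('scene','side','wrist'):
    p=r.camera_params(n);i=r.capture(n);cv2.imwrite(f'pics/{n}{k}.png',i)
    u,v=(proj(n,tip,p)).astype(int);u0,v0=u-24,v-18;print(n,u0,v0,proj(n,tip,p))
    cv2.imwrite(f'pics/{n}{k}c.png',cv2.resize(i[v0:v0+36,u0:u0+48],None,fx=12,fy=12,interpolation=cv2.INTER_CUBIC))
a=[cv2.imread(f'pics/{n}{k}c.png') for n in('scene','side','wrist')]
a=cv2.vconcat([cv2.hconcat(a[:2]),cv2.hconcat([a[2],a[2]*0])])
cv2.imwrite(f'pics/all{k}.png',cv2.resize(a,(800,600)))
E
python3 look.py 7
```

```text
time_s: 11.6
position: [0.5123, 0.1837, 0.2637]
tool_rot: [-0.366, -3.12, 0.001]
wrist_force: [-0.4, -0.6, -2.5]
gripper_width: 0.0148
t 11.6 p [0.5123 0.1837 0.2637] w 0.01475677772910788 F [-0.3593 -0.639  -2.5056]
tool shift mm [ 0.523  -0.0272  1.6847]
turn [-0.0009 -0.0005 -0.0029]
tip [0.5122 0.1836 0.1303]
scene 343 218 [367.67   236.1669]
side 251 160 [275.2934 178.666 ]
wrist 293 167 [317.4022 185.5087]
```

View pics/all7.png

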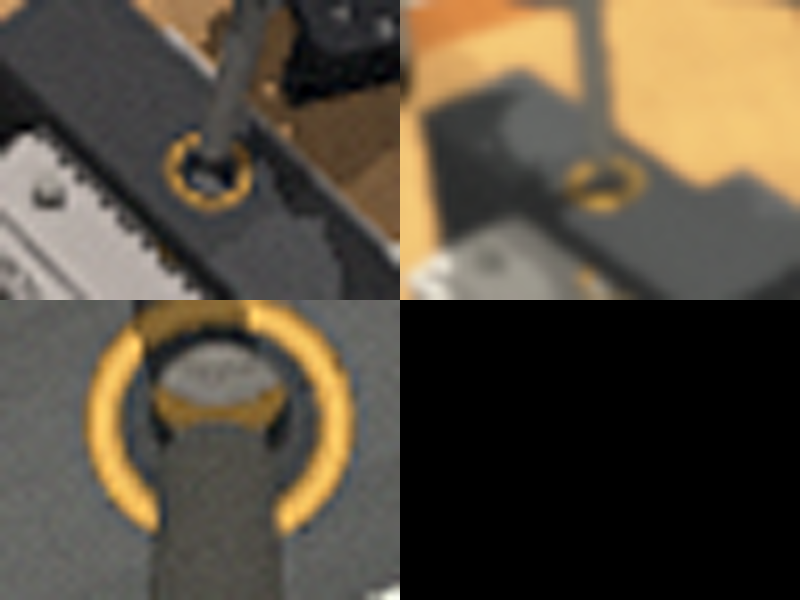

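All three views show the tip in line with the ring centre; the wrist view puts the lateral error under 0.5 px. Descending gently while watching the force.

```bash
python3 -m crank '[[[0.3,0,5],[0,0,0],255],[[0,0,5],[0,0,0],255],[[0,0,4],[0,0,0],255],[[0,0,0],[0,0,0],255]]'
python3 -m crank '[[[0,0,0],[0,0,0],255]]'
python3 look.py 8
```

```text
time_s: 12.15
position: [0.5122, 0.1838, 0.2494]
tool_rot: [0.366, 3.119, -0.001]
wrist_force: [-0.3, -0.3, -1.3]
gripper_width: 0.015
time_s: 12.25
position: [0.5122, 0.1838, 0.2493]
tool_rot: [0.366, 3.119, -0.001]
wrist_force: [-0.1, 0.3, -2.3]
gripper_width: 0.015
t 12.25 p [0.5122 0.1838 0.2493] w 0.014992755660301914 F [-0.0947  0.2843 -2.2961]
tool shift mm [  0.401   -0.129  -12.6531]
turn [-0.0003  0.0012 -0.0029]
tip [0.5124 0.1838 0.1159]
scene 342 220 [366.9896 238.6653]
side 251 164 [275.7437 182.3729]
wrist 293 167 [317.412 185.6  ]
```

View pics/all8.png

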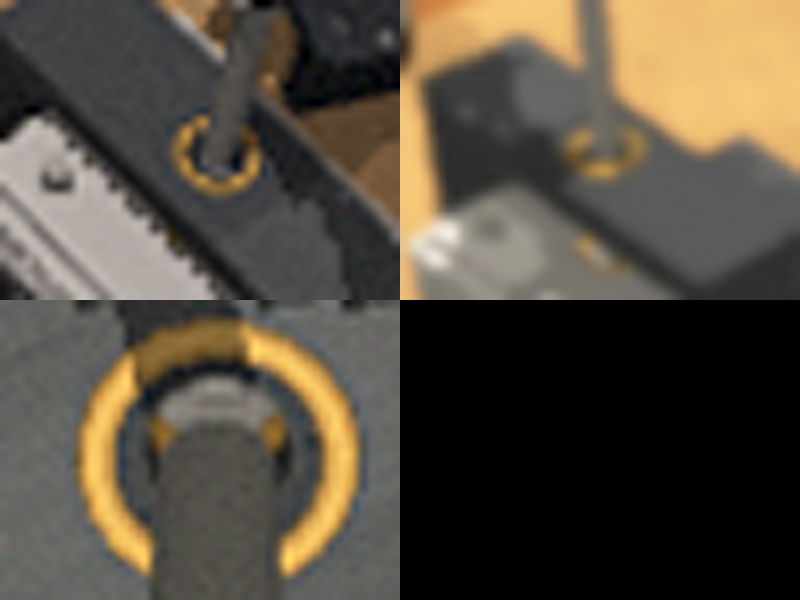

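The tip is about 5 mm inside the upper ring with no contact force. I'll continue in short steps.

```bash
python3 -m crank '[[[0,0,5],[0,0,0],255],[[0,0,5],[0,0,0],255],[[0,0,5],[0,0,0],255],[[0,0,0],[0,0,0],255]]'
python3 - <<'E'
from h import *
to((.5121,.1838,.16),1.34)
E
```

```text
time_s: 12.8
position: [0.5123, 0.1838, 0.2332]
tool_rot: [0.366, 3.119, -0.0]
wrist_force: [0.7, -0.9, -3.0]
gripper_width: 0.0151
t 12.8 p [0.5123 0.1838 0.2332] w 0.015148864931847555 F [ 0.6609 -0.9255 -3.0229]
tool shift mm [ 0.2864 -0.0298 73.1996]
turn [-0.0001  0.0016 -0.0029]
```

Tip z ≈ 0.100, inside the upper bore. Next is the gap down to the lower bore at 0.074.

```bash
python3 -m crank '[[[0.2,0,6],[0,0,0],255],[[0,0,6],[0,0,0],255],[[0,0,6],[0,0,0],255],[[0,0,0],[0,0,0],255]]'
python3 - <<'E'
from h import *
to((.5121,.1838,.16),1.34)
E
python3 look.py 9
```

```text
time_s: 13.2
position: [0.512, 0.1838, 0.2133]
tool_rot: [0.366, 3.119, -0.001]
wrist_force: [0.4, 0.4, -1.9]
gripper_width: 0.0148
t 13.2 p [0.512  0.1838 0.2133] w 0.014773005234973212 F [ 0.3526  0.4142 -1.9452]
tool shift mm [-0.0614  0.0121 53.2797]
turn [-0.0004  0.001  -0.0029]
t 13.2 p [0.512  0.1838 0.2133] w 0.014773005234973212 F [ 0.3526  0.4142 -1.9452]
tool shift mm [  0.1269  -0.0931 -48.7205]
turn [-0.0004  0.001  -0.0029]
tip [0.5121 0.1838 0.0799]
scene 341 226 [365.4689 244.5299]
side 252 173 [276.7039 191.5676]
wrist 293 166 [317.1818 184.8086]
```

View pics/wrist9.png

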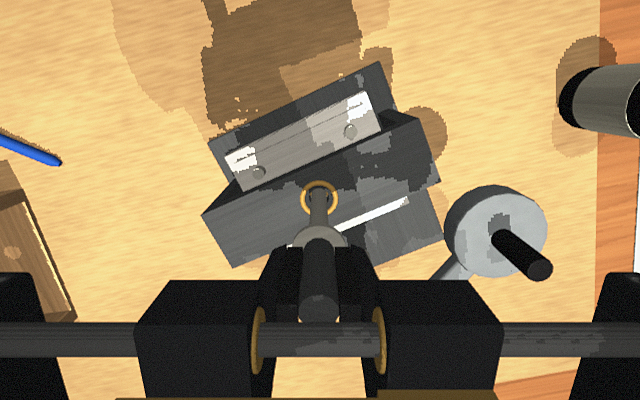

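View pics/all9.png

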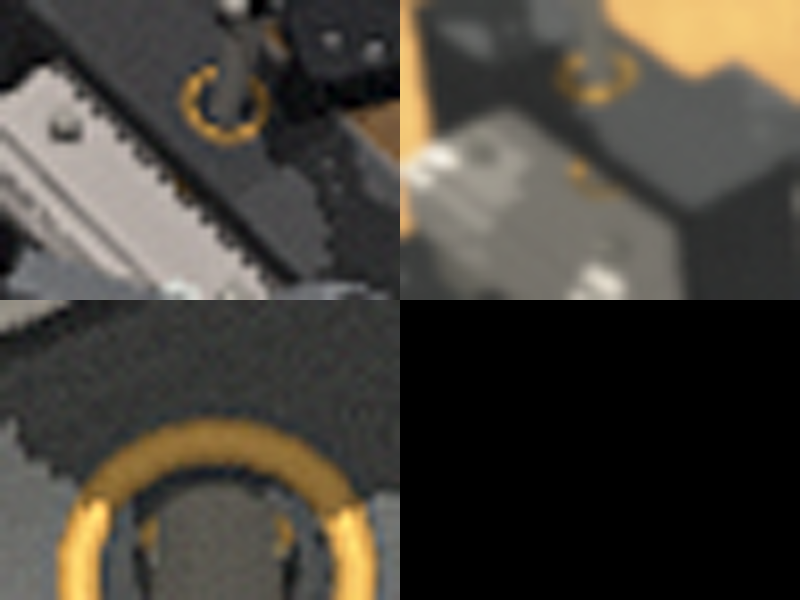

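The rod is centred in the ring, with even slivers of the lower brass ring showing on both sides. Continuing into the lower bore.

```bash
python3 -m crank '[[[0,0,4],[0,0,0],255],[[0,0,4],[0,0,0],255],[[0,0,4],[0,0,0],255],[[0,0,0],[0,0,0],255]]'
python3 - <<'E'
from h import *
to((.5121,.1838,.16),1.34)
E
```

```text
time_s: 13.75
position: [0.5127, 0.1839, 0.2019]
tool_rot: [0.366, 3.116, 0.0]
wrist_force: [-0.6, 0.1, -2.6]
gripper_width: 0.0154
t 13.75 p [0.5127 0.1839 0.2019] w 0.015447718711453189 F [-0.6436  0.1418 -2.6017]
tool shift mm [ 0.7009 -0.2917 41.9032]
turn [ 0.0008  0.004  -0.0029]
```

```bash
python3 -m crank '[[[0.5,-0.2,4],[0,0.003,0],255],[[0,0,5],[0,0,0],255],[[0,0,5],[0,0,0],255],[[0,0,0],[0,0,0],255]]'
python3 - <<'E'
from h import *
to((.5121,.1838,.16),1.34)
E
```

```text
time_s: 14.15
position: [0.5121, 0.1838, 0.1865]
tool_rot: [0.366, 3.12, 0.001]
wrist_force: [0.2, -0.8, -1.7]
gripper_width: 0.0146
t 14.15 p [0.5121 0.1838 0.1865] w 0.01459278400954458 F [ 0.2299 -0.8022 -1.6641]
tool shift mm [-0.0289 -0.0258 26.4875]
turn [ 0.0006  0.0004 -0.0029]
```

```bash
python3 -m crank '[[[0,0,6],[0,0,0],255],[[0,0,6],[0,0,0],255],[[0,0,6],[0,0,0],255],[[0,0,4],[0,0,0],255],[[0,0,0],[0,0,0],255],[[0,0,0],[0,0,0],255]]'
python3 - <<'E'
from h import *
to((.5121,.1838,.16),1.34)
E
```

```text
time_s: 14.75
position: [0.5121, 0.1839, 0.1622]
tool_rot: [0.366, 3.12, 0.001]
wrist_force: [-0.5, 0.1, -1.7]
gripper_width: 0.0149
t 14.75 p [0.5121 0.1839 0.1622] w 0.01492290385240851 F [-0.5018  0.0504 -1.7044]
tool shift mm [-0.0404 -0.0491  2.2121]
turn [ 0.0005 -0.     -0.0029]
```

```bash
python3 -m crank '[[[0,0,0],[0,0,0],255],[[0,0,0],[0,0,0],255],[[0,0,0],[0,0,0],255]]'
python3 look.py 10
python3 - <<'E'
from h import *
print(r.get_state()['qd'])
i=cv2.imread('pics/side10.png')[140:240,220:340];j=cv2.imread('pics/scene10.png')[190:290,310:430]
cv2.imwrite('pics/f.png',cv2.resize(cv2.hconcat([i,j]),None,fx=3.3,fy=3.3,interpolation=cv2.INTER_CUBIC))
E
```

```text
time_s: 15.05
position: [0.5123, 0.1839, 0.1627]
tool_rot: [0.366, 3.119, 0.001]
wrist_force: [-0.4, -0.2, -1.6]
gripper_width: 0.0151
t 15.05 p [0.5123 0.1839 0.1627] w 0.015133202482058102 F [-0.3888 -0.2428 -1.5852]
tool shift mm [  0.3965  -0.1315 -99.2792]
turn [ 0.0009  0.001  -0.0029]
tip [0.5125 0.184  0.0293]
scene 339 234 [363.2851 252.4453]
side 254 185 [278.1655 203.7431]
wrist 293 167 [317.445  185.7133]
[-0.0005  0.0015  0.003  -0.0002 -0.0007 -0.0005]
```

View pics/f.png

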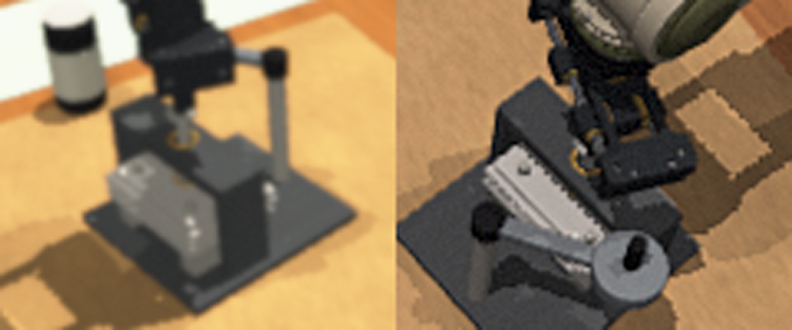

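View pics/wrist10.png

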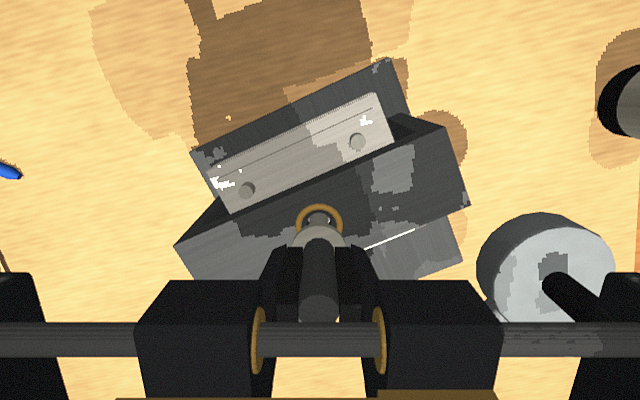

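View pics/side10.png

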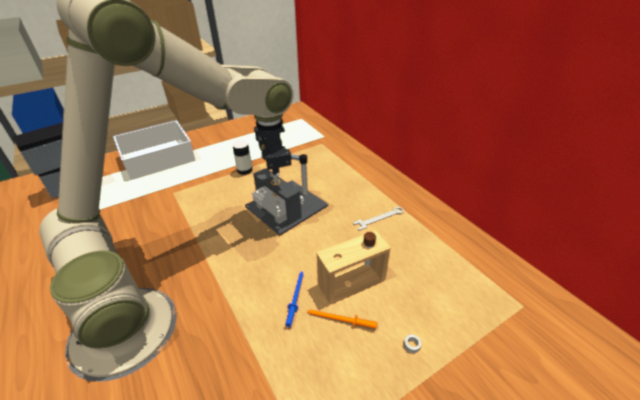

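The rod runs through the ring at (318,212). The collar sits at (318,237), the same place relative to the gripper as before, so the rod has not slipped, and it is clear of the bridge. The lamp is well away at (545,270), and the drift, can, ring and wrench are where they were. Handing in.

Run:
```python
from h import *
r.sign_off();print(r.get_state()['time_s'])
```

```text
the job is handed in; nothing more can be done
the job is handed in; nothing more can be done
```

I swung the lamp to the jig's +y side, then took the dark-gripped rod from the rack. I lowered it through the bridge bushing and the lower bore, and handed the job in at about 15 s with the rod still gripped. No verdict was reported.

**Last checks**
- **Lamp:** the knob is about 115 mm from the bushing axis.
- **Tip height:** about 29 mm, worked out from the gripper pose because the tip was not seen directly. That puts it about 13 mm below the head and 17 mm above the base plate.
- **Collar:** its underside is about 27 mm above the bridge, also worked out from the gripper pose.
- **Rod:** tilt is under 0.005 rad. Joint speeds are near zero. Wrist force was about 2–3 N at every check while lowering, roughly the rod's own weight, so there was no sign of jamming. Grip force was set to 30 N, and the pictures show no slip.

**Disagreements**
- **Bushing position:** the three cameras differed by up to 4 mm (side view against wrist view), so I aligned the rod tip to the ring within each view.
- **Decoys:** the blue and orange decoy rods toppled onto the bench early on, without my deliberately touching them. The drift, can, loose ring and wrench looked unmoved in the final pictures.

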